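# Shim the rocking bench meter

### The arm

A 6-joint arm with a two-finger parallel gripper is mounted at the origin on a cart in front of the work surface, level with it; the furniture and walls round the work are solid. World frame = base frame: x ahead of the robot, y to its left, z up, the work surface at z = 0. Lengths are in m, angles in rad, forces in N, time in s.
With the tool pointing down it reaches from about 0.275 to 1 m from the base axis. Payload 8.4 kg.
Tool frame: the origin (TCP) lies midway between the tips of the shut fingers; the grasp point (between the pads) lies manip.grasp_offset behind it (manip.grasp_offset is the distance from the TCP to the grasp point, in m); z points along the fingers, y is the line along which they close (so a half turn about z gives the same grasp; the last joint's range is limited). The gripper opens to 85 mm and grips with 20 to 120 N. Pads are 22 mm wide; open, the fingers measure 114 mm over their backs; the gripper's body (76 mm by 85 mm) begins 54 mm behind the grasp point. The pads swing forward as they close: fully open they stand 13 mm farther back than shut.
Start: joints at [-1.312, 0.353, 1.633, -0, 1.155, -0.002], TCP at [0.161, -0.604, 0.231] pointing down, gripper open.
Joint ranges: [-2.63, 2.63], [-0.92, 2.1], [0.06, 2.66], [-1.3, 4.44], [0, 2.69], [-3.02, 3.02]. Speed limits (rad/s): [2.22, 2.22, 2.79, 3.14, 3.14, 3.14].

### API

Orientations are given as a unit quaternion [x, y, z, w].
In Python, from workcell import manip gives the robot as it stands.
- The arm moves only by the tool jog_arm, never from a script. Its argument "deltas" is a list that holds one entry, the list of rows, each a list of 4 numbers: the shift along the tool's x, y, z in m, then the turn about the tool's z in degrees. In form: [[[x, y, z, turn], ...]]. A call has 1 to 8 rows; each row is the pose to reach, as a shift and turn from the pose commanded when the call began, along the tool's axes at that moment; what a row does not reach only later rows make up. A row lasts 1/12 s, in which the tool goes at most 41.7 mm and 7.16 degrees, less where a joint would pass 70% of its speed; a pose out of reach is approached as far as the arm can. A call with a gripper value outside its range is refused whole. "jaw" is the closure, from -1 (fully open) to 1 (shut), so that 0 is half open, set as the call begins (left out, the last holds). The fingers move at their own pace and stop on an object; the grip force is fixed at half the most. Time passes only in rows, so rows that repeat a pose let the fingers close. It gives the time, the measured TCP pose, the force, the opening and the grip force at its end, in the units of the state.
- manip.observe(): the state, without advancing time (a new reading comes with each control period).
- manip.grab_frame(name): name is "scene" or "top" or "wrist"; returns a dict with "frame" (400x640x3 uint8, red, green, blue), "K" (3x3 intrinsics, pixels), "k1" (the pictures are not rectified: a ray, as slopes to the right and down, at radius r is drawn at 1 + k1 r^2 times it, then the intrinsics apply), "rvec" (rotation vector, rad) and "tvec" (3), from world to camera coordinates, as OpenCV has them. Camera axes: x right, y down, z forward; pixel columns grow to the right and rows downward; lengths in m; the calibration is good to about 2 mm. A picture is of the moment at which its call begins. There is no depth.
- manip.sign_off(): hands the job in; it is judged then, once.
Trained networks look in a picture, given as the dict that the camera call returned (one of the last four; its "shot" number tells which), for a name from the list of things; names that differ only in an ending like _2 or _b are one class to them, and where a whole thing is asked for, a point or a joint stands for the part that bears it (a point fixed in the world has none). Each returns a list of dicts, best first, with "conf" (0 to 1); they miss things now and then, are a little off and sometimes report something else, mostly with a low value. They report only what shows in the picture. A call takes as long as a camera call. They do not tell look-alikes from the thing itself.
- manip.cut_out(picture, thing): "mask" (400x640 bool, what is visible of it) and "extent" ([left, top, right, bottom] in pixels, round what is visible of it).
- manip.place_of(picture, thing): "position" ([column, row] in pixels: a listed point, or the origin of a listed thing).
The state is a dict: "time_s": time; "qpos": joint angles; "joint_vel": joint speeds; "joint_torque": joint torques, N m; "position": TCP position; "orientation": TCP orientation; "force": force on the tool from outside, world axes, zero at the start; "wrist_torque": the same for the moment, N m; "finger_gap": finger opening in m; "finger_force": force on a finger pad.
Only numpy, scipy, OpenCV 4.12 (cv2) and the standard library are available. Lean on these libraries where they do the work, as an engineer would, in place of code of your own. Each camera call takes 0.05 s, during which the arm holds its last target. There are 200 camera calls.

### The job

The bench meter has lost the rubber foot under its near left corner, so it rocks whenever that corner is pressed. Using only your fingertips as a pusher, slide the wedge shim along the bench, thin end first, squarely under the bare stub of the lost foot until it is snug, without shoving the meter along; then press down firmly on the top of that corner for about a second to prove that it no longer rocks, and let go. Nothing is picked up or gripped, and the things round it are left alone.

Things in the scene. Friction and masses are not known exactly. Their poses are not given: they have to be found in the camera images.
- meter: Grey bench meter, loose, 2 to 2.9 kg, front with display and knob (17 mm out) to the robot. Origin on the bench under the case's middle; x to its rear, y to its left. Case 180 (x) by 220 (y) mm, 14 to 76 mm above the bench. Rubber feet 17 mm across at x,y (-68,-88), (68,88), (68,-88) mm; level on these. Unshimmed, 3 to 5 N down on the near left corner tips it 5 degrees.
- stub (a point): Centre of the underside of the bare stub of the lost foot, near left corner of the meter, at (-68, 88, 10) mm in the meter's frame: a disc 16 mm across, its flat underside 10 mm above the bench; the case round it is 14 mm above the bench. The case's front and left faces are each 22 mm from it.
- corner_top (a point): Point on the flat top of the meter's case straight above the stub, 76 mm above the bench: where to press the corner. A test press counts from 6 N.
- wedge: Grey wedge shim, left of the meter, thin end to it, up to 11 degrees askew; 130 mm long, 44 wide, 80 g. Origin: middle of its underside; x to the thin end (2 mm thick, x = 65); ribbed heel (x = -65) 18 mm high, plain slope, 10 mm thick at x = 0. The heel slides at 0.5 N; it meets the stub when that is over x = 5 or so, 4 N make it snug, friction then holds it; 7 to 12 N shove the meter.
- stepper_motor: Bystander: square stepper motor 42x42x59 mm, shaft up, left of the meter's rear. Origin under its middle. Leave alone.
- flux_tin: Bystander: round low tin 48 mm across, 21 mm high, left of the motor. Origin under its middle. Leave alone.
- dev_board: Bystander: bare circuit board 53x71x19 mm on stand-offs in front of the meter. Origin under its middle. Leave alone.
There are look-alikes about, which are no part of the job. What is shaped like the wedge but orange is not meant.

How it is judged:
On the way, in this order (a step that is already met when the one before it is completed fails the run):
1. the wedge is snug under the stub of the lost foot, the meter level (contact force between wedge and meter above 0.5 N and x of stub in the frame of wedge between -0.03 and 0.045 m and y of stub in the frame of wedge between -0.02 and 0.02 m and angle between meter's own z axis and vertical below 0.009 rad), for 0.3 s.
2. the fingertips press down on the top of that corner with more than 6 N for half a second and the meter stays level (all of step 1 and contact force between the fingers and meter above 6 N and horizontal distance between the grasp point and corner_top below 0.05 m and z of the grasp point in the frame of meter above 0.07 m), for 0.5 s.
At the end, for the whole second after the job is handed in: The wedge carries load under the stub (more than 0.5 N), the stub's centre lies over the wedge within 20 mm of its centre line and -30 to +45 mm of its middle, the meter is level within 0.009 rad (half a degree) and within 20 mm of its first place, bystanders within 20 mm of theirs, all at rest (all of step 1 and linear speed of each of meter, wedge below 0.01 m/s and distance of each of meter, stepper_motor, flux_tin, dev_board from where it was at the start of the episode below 0.02 m); the robot touches nothing.
It fails at once if the wedge is lifted or tipped up (height (world z) of wedge above 0.006 m or angle between wedge's own z axis and vertical above 0.15 rad).
It fails at once if the wedge is gripped or driven hard (over 30 N between fingers and wedge) (contact force between the fingers and wedge above 30 N).
It fails at once if the meter is lifted or shoved more than 20 mm (height (world z) of meter above 0.008 m or distance of meter from where it was at the start of the episode above 0.02 m).
It fails at once if a bystander is moved more than 20 mm (distance of any of stepper_motor, flux_tin, dev_board from where it was at the start of the episode above 0.02 m).
It also fails if it takes over 72 s, if anything falls off the work surface, if the arm or the gripper's body presses on something with over 40 N, if the wrist force passes 120 N, or if a joint passes its speed limit or range.

## Working session

There is one attempt and no reset: what is moved stays moved. The work goes in short steps, Python scripts to look and compute and a tool call to move; the robot and the scene stay as the last step left them, time stands still between calls to the robot, and variables do not carry over. Pictures are saved under pics/ and viewed, at most 10 in all, crops included, and the job is handed in when it is done.

Besides the shell and the picture viewer there is one more tool, called after "Call:" in YAML: its name, and indented under it one key for each argument. jog_arm: Moves the arm, as the interface text tells. Its arguments: {"type":"object","properties":{"deltas":{"type":"array"},"jaw":{"type":"number"}},"required":["deltas"]}

```bash
mkdir -p pics
cat > h.py <<'E'
import numpy as np, cv2
from scipy.spatial.transform import Rotation as R
from workcell import manip
def ray(p,px):
    K=np.array(p["K"]);d=np.array([p["k1"],0,0,0,0.])
    # drawn = (1+k1 r^2)*slope
    u=cv2.undistortPoints(np.array([[px]],float),K,d)[0,0]
    M=R.from_rotvec(np.ravel(p["rvec"])).as_matrix();t=np.ravel(p["tvec"])
    return -M.T@t, M.T@np.array([u[0],u[1],1])
def at_z(p,px,z):
    o,d=ray(p,px);return o+d*(z-o[2])/d[2]
def proj(p,X):
    return cv2.projectPoints(np.atleast_2d(np.array(X,float)),np.ravel(p["rvec"]),np.ravel(p["tvec"]),np.array(p["K"]),np.array([p["k1"],0,0,0,0.]))[0][:,0]
E
python3 - <<'E'
from h import *
print(manip.grasp_offset, manip.observe())
for c in ("top","scene"):
    p=manip.grab_frame(c); cv2.imwrite(f"pics/{c}0.png",p["frame"][...,::-1])
    print(c,-R.from_rotvec(np.ravel(p["rvec"])).as_matrix().T@np.ravel(p["tvec"]))
    for n,z in (("meter",0),("stub",.01),("corner_top",.076),("wedge",0),("stepper_motor",0),("flux_tin",0),("dev_board",0)):
        for r in manip.place_of(p,n)[:3]: print(n,r["conf"],np.round(r["position"],1),at_z(p,r["position"],z).round(4))
        for r in manip.cut_out(p,n)[:3] if n in("meter","wedge") else []:
            print(' cut',r["conf"],r["extent"], cv2.minAreaRect(np.argwhere(r["mask"])[:,::-1].astype(np.float32)))
E
```

```text
0.0187 {'time_s': 0.0, 'qpos': array([-1.31240187e+00,  3.53682289e-01,  1.63416131e+00,  1.71812522e-05,
        1.15517127e+00, -2.38607087e-03]), 'joint_vel': array([ 2.12278659e-03, -3.06734943e-04,  7.87538920e-04, -3.40683099e-04,
       -3.79465465e-05,  3.18658820e-04]), 'joint_torque': array([ 3.88947810e-03, -6.05239105e+01, -3.42066908e+01,  3.36583998e-04,
        9.46433516e-03,  6.34487023e-06]), 'position': array([ 0.16103649, -0.60339589,  0.23052872]), 'orientation': array([ 9.91511428e-01,  1.30017627e-01, -8.29840985e-05, -7.06294462e-04]), 'force': array([ 0.51344845, -0.41419135, -0.39374512]), 'wrist_torque': array([-0.019233  ,  0.04218992,  0.01449148]), 'finger_force': 0.0, 'finger_gap': 0.08580934703344505}
top [0.42906325 0.02713693 0.99695742]
meter 0.83 [378.2 185.1] [ 0.5709 -0.1288  0.    ]
 cut 0.83 [337.7, 143.1, 429.0, 229.3] ((382.4999694824219, 185.99996948242188), (90.99998474121094, 79.99998474121094), 0.0)
stub 0.85 [347.2 209.2] [ 0.5043 -0.0474  0.01  ]
corner_top 0.88 [344.5 206.7] [ 0.5052 -0.0358  0.076 ]
wedge 0.97 [234.  169.7] [0.6017 0.
[... 585 characters left out ...]
1214  0.    ]
stub 0.98 [354.4 201. ] [ 0.5073 -0.0484  0.01  ]
corner_top 0.55 [356.3 179.9] [ 0.5013 -0.0452  0.076 ]
wedge 0.91 [216.  257.7] [0.6074 0.2581 0.    ]
wedge 0.73 [292.6 200.2] [0.6188 0.0352 0.    ]
wedge 0.57 [315.7 248.6] [0.4778 0.1048 0.    ]
 cut 0.9 [290.0, 222.0, 339.2, 270.8] ((313.587890625, 246.5487060546875), (23.150083541870117, 58.97179412841797), 43.02506637573242)
 cut 0.6 [180.6, 234.2, 248.9, 277.2] ((213.00003051757812, 255.00003051757812), (65.29318237304688, 22.36067771911621), 26.56505012512207)
stepper_motor 0.89 [288.7 198.6] [0.6292 0.0375 0.    ]
flux_tin 0.81 [269.8 213.7] [0.6236 0.0996 0.    ]
dev_board 0.89 [430.3 180.7] [ 0.4295 -0.2312  0.    ]
```

Run:
```python
import cv2
a=cv2.imread("pics/top0.png")[120:270,190:450]; b=cv2.imread("pics/scene0.png")[140:290,170:450]
a=cv2.resize(a,(780,450),interpolation=cv2.INTER_CUBIC);cv2.imwrite("pics/topc.png",a)
cv2.imwrite("pics/scenec.png",cv2.resize(b,(784,420),interpolation=cv2.INTER_CUBIC))
```

```text
(no output)
```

View pics/topc.png

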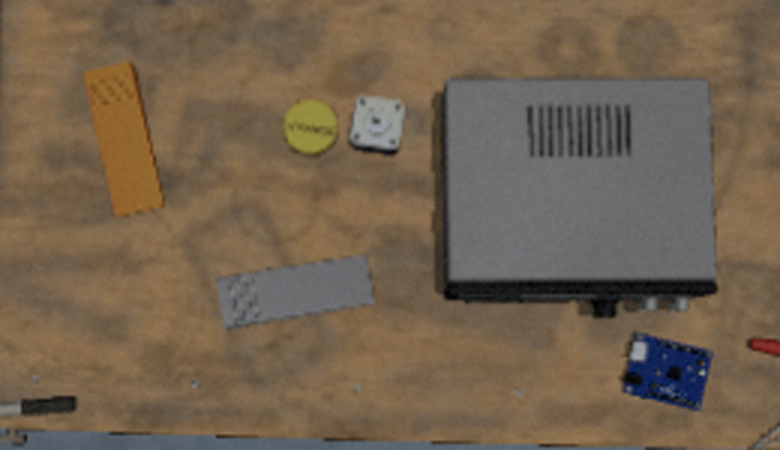

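View pics/scenec.png

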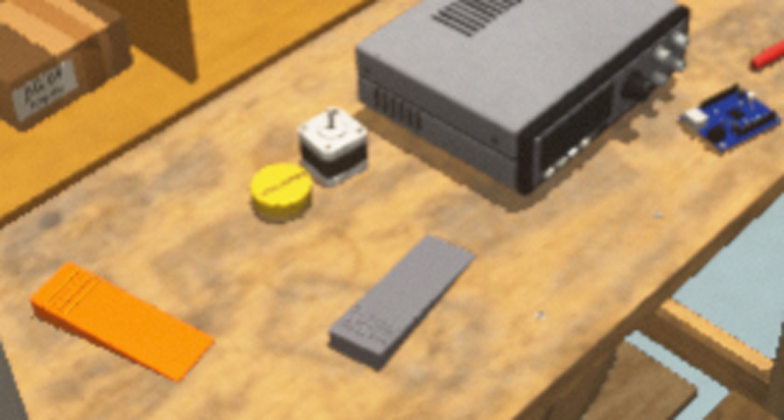

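```bash
cat >> h.py <<'E'
from scipy.optimize import minimize
def prism(yaw,x,y,P):
    c,s=np.cos(yaw),np.sin(yaw); P=np.array(P,float)
    return np.c_[x+c*P[:,0]-s*P[:,1], y+s*P[:,0]+c*P[:,1], P[:,2]]
WED=[(sx*.065,sy*.022,z) for sx,zs in((1,(0,.002)),(-1,(0,.018))) for sy in(1,-1) for z in zs]
MET=[(sx*.09,sy*.11,z) for sx in(1,-1) for sy in(1,-1) for z in(.014,.076)]
def fit(views,P,x0):
    def f(v):
        e=0
        for p,m in views:
            h=cv2.convexHull(proj(p,prism(*v,P)).astype(np.float32))
            im=np.zeros((400,640),np.uint8); cv2.fillConvexPoly(im,np.round(h*16).astype(np.int32),255,cv2.LINE_AA,4)
            a=im/255.; e+=1-np.minimum(a,m).sum()/np.maximum(a,m).sum()
        return e
    S=np.array([x0]+[np.array(x0)+d for d in np.diag([.08,.01,.01])])
    r=minimize(f,x0,method="Nelder-Mead",options=dict(initial_simplex=S))
    return r.x,r.fun/len(views)
def look(cams,name,near):
    V=[]
    for c in cams:
        p=manip.grab_frame(c)
        px=proj(p,[near+[.01]])[0]
        ms=[r for r in manip.cut_out(p,name) if r["extent"][0]<px[0]<r["extent"][2] and r["extent"][1]<px[1]<r["extent"][3]]
        if ms: V.append((p,ms[0]["mask"].astype(float)))
    return V
E
python3 - <<'E'
from h import *
V=look(("top","scene"),"wedge",[.48,.107])
for v in V: print("w",fit([v],WED,[-1.42,.48,.107]))
w,e=fit(V,WED,[-1.42,.48,.107]);print("w both",w,e)
V=look(("top","scene"),"meter",[.57,-.13])
for v in V: print("m",fit([v],MET,[0,.573,-.13]))
m,e=fit(V,MET,[0,.573,-.13]);print("m both",m,e)
s=prism(*m,[(-.068,.088,.01)])[0];d=s[:2]-w[1:];c,n=np.cos(w[0]),np.sin(w[0])
print("stub",s,"in wedge",c*d[0]+n*d[1],-n*d[0]+c*d[1], "heel",prism(*w,[(-.065,0,0)]))
E
```

```text
w (array([-1.37738761,  0.48113781,  0.10408617]), np.float64(0.12437167536967464))
w (array([-1.36574479,  0.48371494,  0.10159062]), np.float64(0.07629882748735284))
w both [-1.36420107  0.48239136  0.102693  ] 0.1098261558115956
m (array([ 0.03048767,  0.56770129, -0.12904993]), np.float64(0.058682601196209716))
m (array([ 0.03790384,  0.57595295, -0.13744547]), np.float64(0.06544674966337038))
m both [ 0.05118095  0.56956829 -0.13089047] 0.0725800317166358
stub [ 0.49715538 -0.04648449  0.01      ] in wedge 0.14903375489339898 -0.01615053376085785 heel [[0.46905799 0.16631078 0.        ]]
```

Call:
jog_arm:
  deltas:
    - [[0.19,-0.27,0,-50],[0.19,-0.27,0,-50],[0.19,-0.27,0,-50],[0.19,-0.27,0,-50],[0.19,-0.27,0,-50],[0.19,-0.27,0,-50],[0.19,-0.27,0,-50],[0.19,-0.27,0,-50]]
  jaw: 0.65

```text
time_s: 2.07
position: [0.2752, -0.292, 0.2314]
orientation: [0.842, 0.54, 0.0, 0.0]
force: [0.8, -1.2, -0.1]
finger_gap: 0.0151
finger_force: 0.0
```

```bash
cat >> h.py <<'E'
def to(P,heading=None,yaw_dev=None):
    s=manip.observe();r=R.from_quat(s["orientation"]);M=r.as_matrix()
    hd=np.degrees(np.arctan2(M[1,0],M[0,0]))
    d=M.T@(np.array(P)-s["position"])
    print("t",round(s["time_s"],2),"pos",s["position"].round(4),"hd",hd.round(1),"F",np.round(s["force"],1),"gap",round(s["finger_gap"],4),"z",M[:,2].round(3))
    print("delta",d.round(4),"turn",None if heading is None else round(hd-heading,1))
E
python3 -c "
from h import *
to([.4565,.225,.12],102)"
```

```text
t 2.07 pos [ 0.2752 -0.292   0.2314] hd 65.4 F [ 0.8 -1.2 -0.1] gap 0.0151 z [ 0. -0. -1.]
delta [ 0.5455 -0.0507  0.1114] turn -36.6
```

Call:
jog_arm:
  deltas:
    - [[0.33,-0.03,0,-37],[0.33,-0.03,0,-37],[0.33,-0.03,0,-37],[0.33,-0.03,0,-37],[0.33,-0.03,0,-37],[0.33,-0.03,0,-37],[0.33,-0.03,0,-37],[0.33,-0.03,0,-37]]

```text
time_s: 2.73
position: [0.3881, 0.02, 0.2318]
orientation: [0.629, 0.777, 0.0, 0.001]
force: [1.1, -0.6, -0.1]
finger_gap: 0.0149
finger_force: 0.0
```

```bash
python3 -c "
from h import *
to([.4565,.225,.12],102)"
```

```text
t 2.73 pos [0.3881 0.02   0.2318] hd 102.0 F [ 1.1 -0.6 -0.1] gap 0.0149 z [ 0.001  0.    -1.   ]
delta [0.1864 0.1093 0.1119] turn -0.0
```

Call:
jog_arm:
  deltas:
    - [[0.19,0.11,0,0],[0.19,0.11,0,0],[0.19,0.11,0,0],[0.19,0.11,0,0],[0.19,0.11,0,0],[0.19,0.11,0,0],[0.19,0.11,0,0],[0.19,0.11,0,0]]

```text
time_s: 3.4
position: [0.4555, 0.2263, 0.2309]
orientation: [0.629, 0.777, -0.001, -0.0]
force: [-0.4, 0.1, -0.6]
finger_gap: 0.015
finger_force: 0.0
```

Run:
```python
from h import *
to([.4565,.225,.006],102)
p=manip.grab_frame("wrist"); cv2.imwrite("pics/w1.png",p["frame"][...,::-1])
for n,z in (("stub",.01),("corner_top",.076),("wedge",0)):
    for r in manip.place_of(p,n)[:3]: print(n,r["conf"],np.round(r["position"],1),at_z(p,r["position"],z).round(4))
for r in manip.cut_out(p,"wedge"): print(r["conf"],r["extent"],fit([(p,r["mask"].astype(float))],WED,[-1.37,.482,.103]))
```

```text
t 3.4 pos [0.4555 0.2263 0.2309] hd 102.0 F [-0.4  0.1 -0.6] gap 0.015 z [-0.001 -0.001 -1.   ]
delta [-0.0013  0.0009  0.2249] turn 0.0
stub 0.88 [312.8 348.8] [ 0.5014 -0.0422  0.01  ]
wedge 0.68 [442.9 162.5] [0.6028 0.2633 0.    ]
wedge 0.64 [321.1 254.8] [0.4819 0.1083 0.    ]
wedge 0.28 [416.9 281.2] [0.6221 0.0952 0.    ]
0.72 [392.9, 146.1, 506.5, 185.6] (array([-1.37 ,  0.482,  0.103]), np.float64(1.0))
0.61 [307.6, 207.9, 336.4, 300.2] (array([-1.37767043,  0.48161745,  0.10491863]), np.float64(0.13523255247774935))
```

View pics/w1.png

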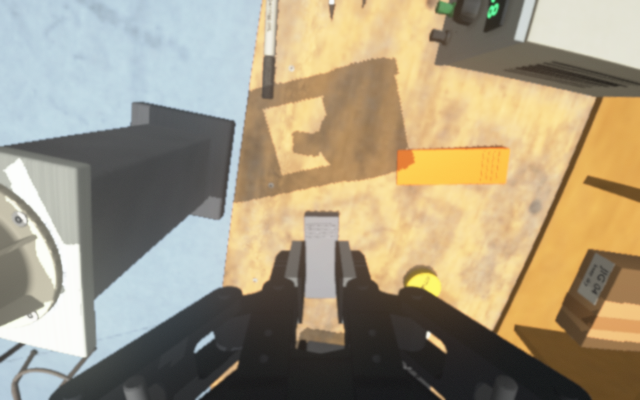

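Call:
jog_arm:
  deltas:
    - [[0,0,0.1,0],[0,0,0.18,0],[0,0,0.21,0],[0,0,0.224,0],[0,0,0.224,0],[0,0,0.224,0],[0,0,0.224,0],[0,0,0.224,0]]

```text
time_s: 4.32
position: [0.4557, 0.2255, 0.0071]
orientation: [0.63, 0.777, -0.001, -0.0]
force: [0.7, -0.3, 0.4]
finger_gap: 0.0147
finger_force: 0.0
```

Run:
```python
from h import *
to([.467,.1787,.007],102)
p=manip.grab_frame("scene"); cv2.imwrite("pics/s1.png",cv2.resize(p["frame"][140:290,210:410,::-1],(800,600),interpolation=cv2.INTER_CUBIC))
```

```text
t 4.32 pos [0.4557 0.2255 0.0071] hd 101.9 F [ 0.7 -0.3  0.4] gap 0.0147 z [-0.002 -0.001 -1.   ]
delta [-0.0481  0.0015  0.0001] turn -0.1
```

View pics/s1.png

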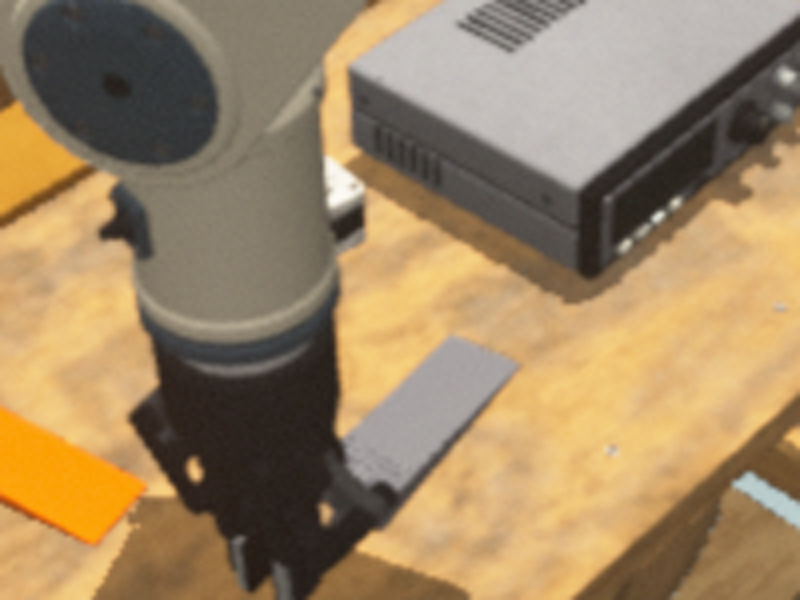

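Call:
jog_arm:
  deltas:
    - [[-0.02,0.001,0,0],[-0.036,0.0015,0,0],[-0.046,0.0015,0,0],[-0.056,0.0015,0,1],[-0.068,0.002,0,2],[-0.08,0.0025,0,3],[-0.092,0.003,0,4],[-0.1,0.003,0,4]]

```text
time_s: 5.03
position: [0.4801, 0.1278, 0.0075]
orientation: [0.657, 0.754, 0.0, 0.0]
force: [-0.4, 0.9, 0.3]
finger_gap: 0.0149
finger_force: 0.2
```

Run:
```python
from h import *
to([.5003,.035,.007],92)
V=look(("top","scene"),"wedge",[.493,.065])
g=[-1.45,.493,.055]
for v in V: print(v[1].sum(),"w",fit([v],WED,g))
cv2.imwrite("pics/s2.png",cv2.resize(V[-1][0]["frame"][140:290,210:410,::-1],(800,600),interpolation=cv2.INTER_CUBIC))
```

```text
t 5.03 pos [0.4801 0.1278 0.0075] hd 97.8 F [-0.4  0.9  0.3] gap 0.0149 z [ 0.  0. -1.]
delta [-0.0947  0.0074  0.0005] turn 5.8
546.0 w (array([-1.4064606 ,  0.48832358,  0.04966306]), np.float64(0.42967351269854925))
556.0 w (array([-1.32163062,  0.48611044,  0.04429892]), np.float64(0.516329998112139))
```

View pics/s2.png

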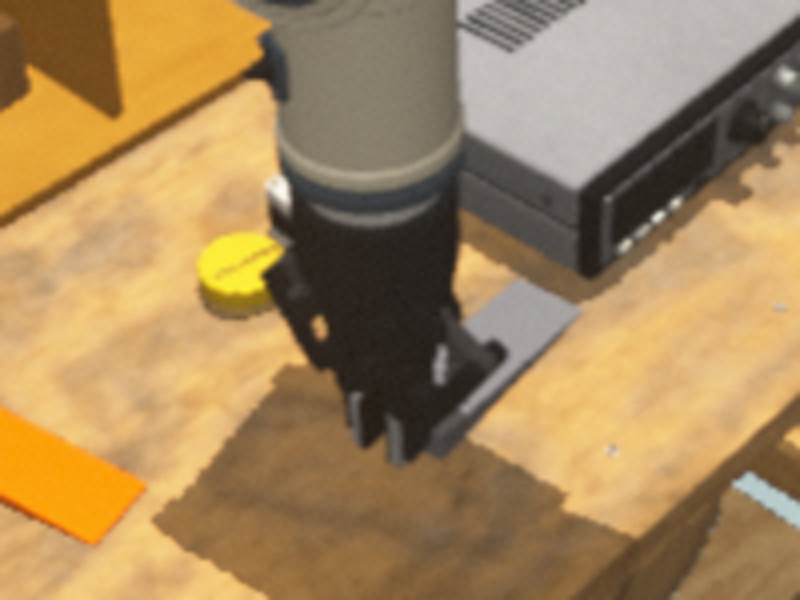

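Run:
```python
from h import *
p=manip.grab_frame("scene")
for c in [(525,283),(578,312),(478,410),(440,457)]: print(at_z(p,[210+c[0]/4-.4,140+c[1]/4-.4],.002 if c[0]>500 else 0).round(4))
p=manip.grab_frame("top"); cv2.imwrite("pics/t2.png",cv2.resize(p["frame"][170:260,260:380,::-1],(800,600),interpolation=cv2.INTER_CUBIC))
```

```text
[ 0.5148 -0.0121  0.002 ]
[ 0.4784 -0.0145  0.002 ]
[0.4701 0.0732 0.    ]
[0.4621 0.1096 0.    ]
```

View pics/t2.png

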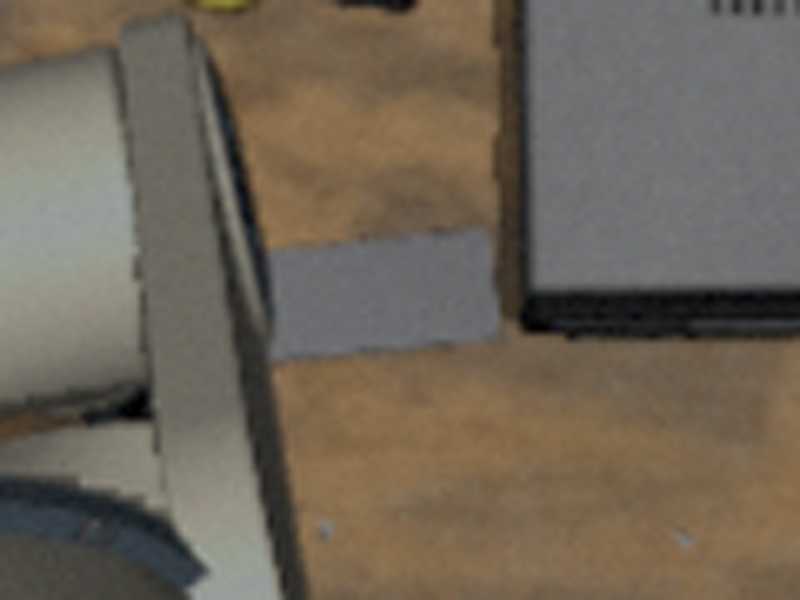

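Run:
```python
from h import *
p=manip.grab_frame("top")
for c,z in [((487,228),.002),((500,338),.002),((522,330),.014),((530,290),.076),((272,360),.01)]: print(c,at_z(p,[260+c[0]/6.667-.4,170+c[1]/6.667-.4],z).round(4))
p=manip.grab_frame("scene")
for c in [(582,275),(582,193)]: print(at_z(p,[210+c[0]/4-.4,140+c[1]/4-.4],.014 if c[1]>200 else .076).round(4))
```

```text
(487, 228) [ 0.518  -0.0097  0.002 ]
(500, 338) [ 0.4751 -0.0158  0.002 ]
(522, 330) [ 0.4778 -0.0237  0.014 ]
(530, 290) [ 0.4893 -0.023   0.076 ]
(272, 360) [0.4638 0.0725 0.01  ]
[ 0.4878 -0.0281  0.014 ]
[ 0.4862 -0.024   0.076 ]
```

Call:
jog_arm:
  deltas:
    - [[-0.01,0.001,0,0.5],[-0.022,0.002,0,1],[-0.034,0.003,0,2],[-0.046,0.004,0,3],[-0.056,0.005,0,3.5],[-0.066,0.006,0,4],[-0.075,0.007,0,4.5],[-0.08,0.008,0,4.5]]

```text
time_s: 6.1
position: [0.4989, 0.0495, 0.0073]
orientation: [0.686, 0.727, -0.0, 0.0]
force: [0.2, 0.1, -1.1]
finger_gap: 0.015
finger_force: 0.1
```

Run:
```python
from h import *
to([.5007,.035,.007],93)
p=manip.grab_frame("top");q=manip.grab_frame("scene")
a=cv2.resize(p["frame"][170:260,260:360,::-1],(400,360),interpolation=cv2.INTER_CUBIC)
b=cv2.resize(q["frame"][160:250,280:380,::-1],(400,360),interpolation=cv2.INTER_CUBIC)
cv2.imwrite("pics/b3.png",np.hstack([a,b]))
```

```text
t 6.1 pos [0.4989 0.0495 0.0073] hd 93.3 F [ 0.2  0.1 -1.1] gap 0.015 z [ 0. -0. -1.]
delta [-0.0146  0.001   0.0003] turn 0.3
```

View pics/b3.png

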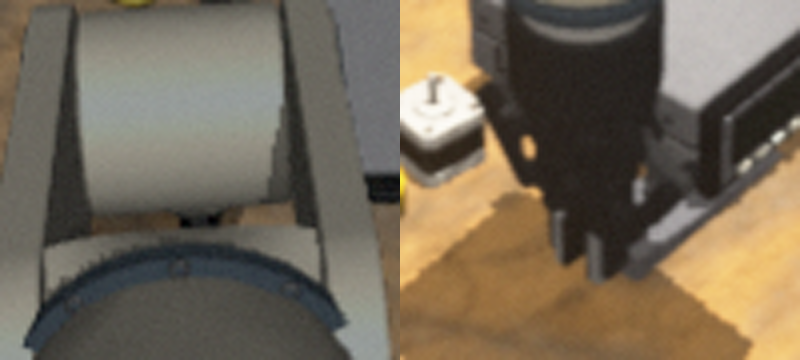

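Run:
```python
from h import *
q=manip.grab_frame("scene")
for c,z in [((632,277),0),((706,215),0),((780,158),0),((705,198),.014),((700,105),.076)]: print(c,at_z(q,[280+(c[0]-400)/4-.4,160+c[1]/4-.4],z).round(4))
for r in manip.place_of(q,"wedge")[:2]+manip.place_of(q,"stub")[:1]: print(r["conf"],at_z(q,r["position"],0))
for x in ([.4989-.02,.0495-.011,0],): print(proj(q,[x]))
c=cv2.resize(q["frame"][175:240,320:400,::-1],(780,600*13//13-10),interpolation=cv2.INTER_CUBIC);cv2.imwrite("pics/c3.png",c)
```

```text
(632, 277) [0.483  0.0333 0.    ]
(706, 215) [ 0.4852 -0.0291 -0.    ]
(780, 158) [ 0.485  -0.0925  0.    ]
(705, 198) [ 0.485  -0.0274  0.014 ]
(700, 105) [ 0.4912 -0.0281  0.076 ]
0.75 [ 6.09253076e-01  2.66394122e-01 -1.11022302e-16]
0.61 [ 0.49302949 -0.02043603  0.        ]
0.76 [ 0.50533883 -0.05614706  0.        ]
[[337.35106068 231.10033006]]
```

View pics/c3.png

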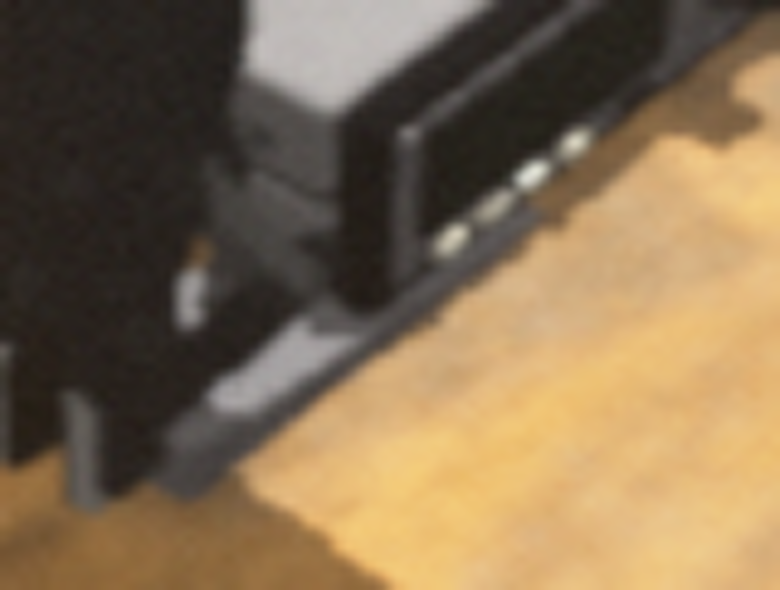

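Call:
jog_arm:
  deltas:
    - [[-0.003,0,0,0],[-0.006,0,0,0],[-0.008,0,0,0],[-0.009,0,0,0],[-0.01,0,0,0],[-0.01,0,0,0]]

```text
time_s: 6.85
position: [0.4992, 0.0408, 0.0073]
orientation: [0.686, 0.728, -0.0, 0.0]
force: [0.4, -1.0, 0.1]
finger_gap: 0.0146
finger_force: 0.0
```

Call:
jog_arm:
  deltas:
    - [[-0.0015,0,0,0],[-0.003,0,0,0],[-0.003,0,0,0]]

```text
time_s: 7.1
position: [0.4994, 0.0379, 0.0073]
orientation: [0.686, 0.728, 0.0, -0.0]
force: [-0.3, 1.0, -0.0]
finger_gap: 0.0149
finger_force: 0.5
```

Call:
jog_arm:
  deltas:
    - [[-0.001,0,0,0],[-0.002,0,0,0],[-0.002,0,0,0]]

```text
time_s: 7.35
position: [0.4996, 0.0365, 0.0073]
orientation: [0.686, 0.728, 0.0, -0.0]
force: [-0.4, 5.5, 0.3]
finger_gap: 0.0149
finger_force: 3.1
```

Call:
jog_arm:
  deltas:
    - [[-0.001,0,0,0],[-0.002,0,0,0],[-0.002,0,0,0]]

```text
time_s: 7.6
position: [0.4995, 0.0347, 0.0073]
orientation: [0.686, 0.728, 0.0, -0.0]
force: [-1.1, 8.7, 0.5]
finger_gap: 0.015
finger_force: 4.1
```

Call:
jog_arm:
  deltas:
    - [[0.003,0,0,0],[0.015,0,0,0],[0.04,0,0,0],[0.06,0,-0.03,0],[0.06,0,-0.07,0],[0.06,0,-0.11,0],[0.06,0,-0.14,0],[0.06,0,-0.14,0]]

```text
time_s: 8.27
position: [0.4995, 0.0953, 0.1532]
orientation: [0.685, 0.728, 0.004, 0.003]
force: [1.6, 1.0, 0.2]
finger_gap: 0.0148
finger_force: 0.0
```

Run:
```python
from h import *
p=manip.grab_frame("scene")
for c,z in (("wedge",0),("stub",.01),("corner_top",.076),("meter",0)):
    for r in manip.place_of(p,c)[:2]: print(c,r["conf"],at_z(p,r["position"],z).round(4))
ms=[r for r in manip.cut_out(p,"meter")][0]
print(fit([(p,ms["mask"].astype(float))],MET,[0.03,.574,-.135]))
to([.507,-.048,.09],93.3)
cv2.imwrite("pics/s4.png",cv2.resize(p["frame"][150:270,280:440,::-1],(800,600),interpolation=cv2.INTER_CUBIC))
```

```text
wedge 0.81 [0.6087 0.2648 0.    ]
wedge 0.75 [ 0.4998 -0.0403  0.    ]
stub 0.84 [ 0.5042 -0.0499  0.01  ]
stub 0.4 [ 0.4165 -0.2083  0.01  ]
corner_top 0.9 [ 0.4996 -0.0527  0.076 ]
corner_top 0.28 [ 0.5173 -0.0593  0.076 ]
meter 0.84 [ 0.5792 -0.1303  0.    ]
(array([ 0.03966908,  0.57653076, -0.1385837 ]), np.float64(0.22259855024955766))
t 8.57 pos [0.495  0.0938 0.1459] hd 93.4 F [-0.1 -0.2 -0.7] gap 0.0145 z [-0.003 -0.001 -1.   ]
delta [-0.1423  0.0036  0.056 ] turn 0.1
```

View pics/s4.png

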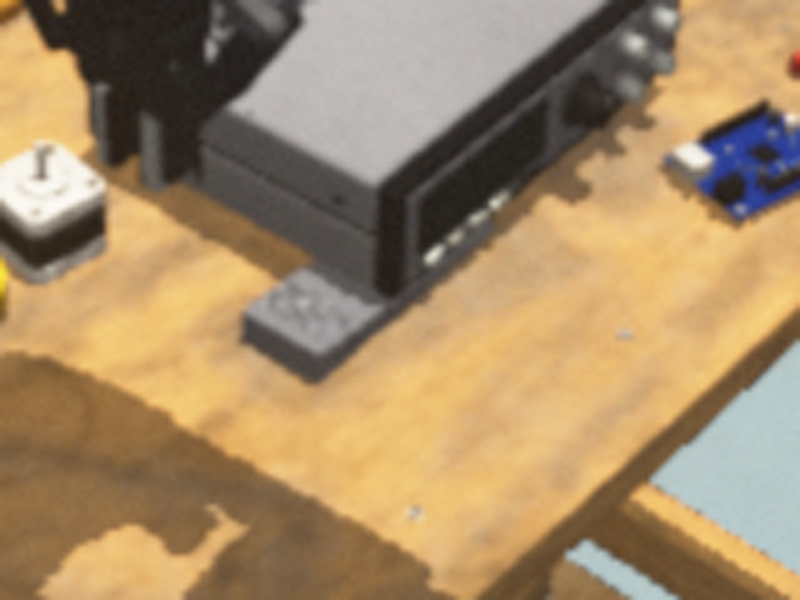

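Call:
jog_arm:
  deltas:
    - [[-0.04,0.002,0,0],[-0.08,0.004,0,0],[-0.12,0.007,0,0],[-0.142,0.009,0,0],[-0.142,0.009,0.03,0],[-0.142,0.009,0.05,0],[-0.142,0.009,0.06,0],[-0.142,0.009,0.06,0]]
  jaw: 1

```text
time_s: 9.23
position: [0.5111, -0.0472, 0.0843]
orientation: [0.686, 0.728, -0.002, -0.002]
force: [-0.9, 0.3, -0.3]
finger_gap: -0.0002
finger_force: 0.0
```

Call:
jog_arm:
  deltas:
    - [[0,0,0.002,0],[0,0,0.003,0],[0,0,0.003,0]]

```text
time_s: 9.48
position: [0.5141, -0.0471, 0.0849]
orientation: [0.685, 0.728, 0.0, 0.0]
force: [-0.8, 0.1, 0.4]
finger_gap: -0.0003
finger_force: 0.0
```

Call:
jog_arm:
  deltas:
    - [[0,-0.004,0.002,0],[0,-0.008,0.004,0],[0,-0.008,0.006,0],[0,-0.008,0.006,0]]

```text
time_s: 9.82
position: [0.505, -0.0477, 0.0781]
orientation: [0.686, 0.728, -0.0, -0.0]
force: [0.3, 0.7, -1.1]
finger_gap: 0.0002
finger_force: 0.0
```

Call:
jog_arm:
  deltas:
    - [[0,0,0.001,0],[0,0,0.002,0],[0,0,0.002,0]]

```text
time_s: 10.07
position: [0.5056, -0.0478, 0.0762]
orientation: [0.686, 0.728, 0.0, -0.0]
force: [-0.7, -0.2, 0.3]
finger_gap: 0.0
finger_force: 0.0
```

Call:
jog_arm:
  deltas:
    - [[0,0,0.001,0],[0,0,0.0015,0],[0,0,0.0015,0]]

```text
time_s: 10.32
position: [0.5057, -0.0478, 0.076]
orientation: [0.686, 0.728, 0.0, 0.0]
force: [-6.1, 1.3, 17.2]
finger_gap: 0.0001
finger_force: 8.8
```

Call:
jog_arm:
  deltas:
    - [[0,0,0,0],[0,0,0,0],[0,0,0,0],[0,0,0,0],[0,0,0,0],[0,0,0,0],[0,0,0,0],[0,0,0,0]]

```text
time_s: 10.98
position: [0.5057, -0.0478, 0.0759]
orientation: [0.686, 0.728, 0.0, 0.0]
force: [-6.1, 1.0, 18.2]
finger_gap: 0.0002
finger_force: 8.7
```

Call:
jog_arm:
  deltas:
    - [[0,0,0,0],[0,0,0,0],[0,0,0,0],[0,0,0,0]]

```text
time_s: 11.32
position: [0.5057, -0.0478, 0.076]
orientation: [0.686, 0.728, 0.0, 0.0]
force: [-4.7, 0.1, 17.2]
finger_gap: -0.0003
finger_force: 8.7
```

Call:
jog_arm:
  deltas:
    - [[0,0,-0.003,0],[0,0,-0.01,0],[0,0,-0.03,0],[0,0,-0.06,0],[0,0,-0.09,0],[0,0,-0.12,0],[0.06,0,-0.12,0],[0.1,0,-0.12,0]]

```text
time_s: 11.98
position: [0.5022, 0.0349, 0.1974]
orientation: [0.687, 0.727, 0.002, 0.002]
force: [1.3, 0.8, -1.7]
finger_gap: -0.0
finger_force: 0.0
```

Call:
jog_arm:
  deltas:
    - [[0.05,0,0,0],[0.05,0,0,0],[0.05,0,0,0],[0.05,0,0,0]]

```text
time_s: 12.32
position: [0.4974, 0.0854, 0.1949]
orientation: [0.685, 0.729, -0.0, 0.0]
force: [0.7, -0.0, 0.4]
finger_gap: 0.0001
finger_force: 0.0
```

Run:
```python
from h import *
p=manip.grab_frame("scene")
for c,z in (("wedge",0),("stub",.01),("corner_top",.076),("meter",0)):
    for r in manip.place_of(p,c)[:2]: print(c,r["conf"],at_z(p,r["position"],z).round(4))
cv2.imwrite("pics/s5.png",cv2.resize(p["frame"][150:270,280:440,::-1],(800,600),interpolation=cv2.INTER_CUBIC))
```

```text
wedge 0.91 [ 0.5041 -0.0421  0.    ]
wedge 0.82 [0.6083 0.2609 0.    ]
stub 0.71 [ 0.5051 -0.0531  0.01  ]
```

View pics/s5.png

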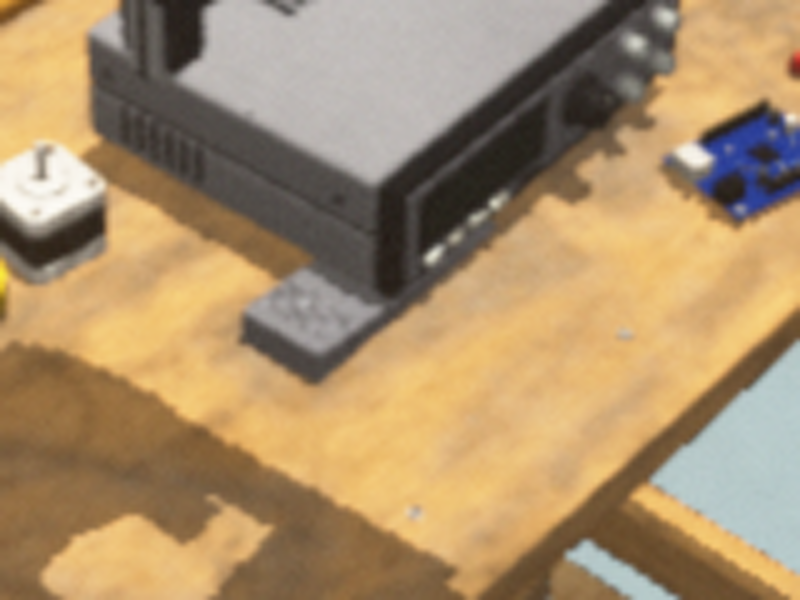

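The wedge heel is where it was before the press (about (245–380, 270–380)), the meter is level and in place, and the arm is clear.

```bash
python3 -c "
from workcell import manip
print(manip.sign_off())"
```

```text
the job is handed in; nothing more can be done
None
```

The wedge is snug under the bare stub. The corner was pressed at about 17 N for a second with no sign of rocking, the arm is clear, and the job is handed in at about 12.5 s; no verdict was returned.

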